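Fetch the tall lens from the sliding-door gear chest

TASK

Fetch the taller of the two lenses from the gear chest for today's shoot: slide the clear door above it right back behind its neighbour, then lift the lens out and set it down gently on the cork mat by the camera, standing upright with its front cap up. Don't drop it, and leave the short lens, the batteries and everything else on the desk where they are.

Things in the scene. Friction and masses are not known exactly. Their poses are not given: they have to be found in the camera images.
- chest: Fixed low oak chest, 212 x 440 mm in plan, long sides 121 mm high (inner faces at x = +-90 mm), ends lower (left 103, right 109 mm), split into two bays by a partition at y = 0. Open at the top, closed by two clear doors side by side. Origin: centre of its underside, on the desk. y runs along its length, to the robot's left at zero yaw; x across it, away from the robot; z up.
- bay_left (a point): Centre of the left (+y) bay's round 74 mm hole, on the chest's floor (6 mm above the desk), at chest y = +104.5 mm. The bay is lined with 22 mm of foam (top 28 mm above the desk) with this hole for a lens and, 72 mm from it towards +y, a 60 x 40 mm one for a battery.
- bay_right (a point): Centre of the right (-y) bay's round 74 mm hole, on the chest's floor (6 mm above the desk), at chest y = -104.5 mm. The bay is lined with 22 mm of foam (top 28 mm above the desk) with this hole for a lens and, 72 mm from it towards +y, a 60 x 40 mm one for a battery.
- door_left (a joint): Door over the left (+y) bay: clear 5 mm panel, 176 x 215 mm, in the lower track (top at chest z = 107 mm). 0 = shut; grows, in m, as it slides to -y underneath the right door; stopped after about 0.18 m (less by what the right door stands open) where its pull meets the edge of the right panel, and would push that shut. Friction about 1.2 N; stays where left. May start up to 20 mm open.
- door_right (a joint): Door over the right (-y) bay: the same panel in the upper track (top at chest z = 115 mm). 0 = shut; grows, in m, as it slides to +y on top of the left door; stopped after about 0.18 m (less by what the left door stands open) by the left door's pull, which it would push shut. Friction about 1.2 N; stays where left. May start up to 20 mm open.
- door_left_pull (a point): Top of the left door's pull, mid-length: an upright aluminium strip along the door's outer (+y) end, 120 mm long along the chest's x, 10 mm thick along y, standing 23 mm above its panel, top at chest z = 130 mm; at chest y = +195 mm when shut. Push its outer side with a fingertip (nothing stands outside it above the panel's level) or pinch it from above.
- door_right_pull (a point): Top of the right door's pull, mid-length: the same strip at that door's outer (-y) end, standing 15 mm above its panel, top at chest z = 130 mm; with the door shut at chest y = -195 mm.
- lens_tall: The taller lens, dark grey with ribbed rings: a plain upright cylinder 60 mm in diameter and 92 mm high, about 0.3 kg, with a black cap at each end. It stands in the foam hole of one of the bays, front cap up, its top at chest z = 98 mm. Origin: centre of its lower end; z axis up to the front cap.
- lens_short: The shorter lens, 64 mm in diameter and 45 mm high, standing in the other bay's round hole. To be left there. Origin: centre of its lower end.
- mat: A flat square cork mat, 160 x 160 mm and 4 mm thick, fixed on the desk to the left of the chest. Origin: centre of its underside; x and y along its sides.
- camera: A black camera body without lens, 125 mm wide along its y, about 75 mm deep, 92 mm high, standing just beyond the mat. To be left alone. Origin: centre of its underside.
- battery0: A camera battery, 55 x 35 x 20 mm, lying in the small foam hole of the left bay. To be left there. Origin: centre of its underside.
- battery1: The same, in the right bay. To be left there.
- mug: White mug, 80 mm wide and 95 mm high, handle at its +y; on the desk behind the chest. To be left alone. Origin: centre of its underside.
- tumbler: Drinking glass, 72 mm wide and 120 mm high, behind the chest. To be left alone. Origin: centre of its underside.
- penpot: Dark square pen pot, 80 mm wide and 100 mm high with pens up to about 160 mm, beyond the chest. To be left alone. Origin: centre of its underside.
- mouse: Black computer mouse, 105 x 58 x 26 mm, on the desk to the right of the chest. To be left alone.
- drive: Flat aluminium disk drive, 115 x 78 x 14 mm, on the desk on the robot's side of the chest's right end. To be left alone.
Things that resemble listed ones, but are neither listed nor needed, are in the scene too. There is more than one size of the mat; the job needs the larger.

How it is judged:
By the outcome, as a careful person would: the job done as asked, in the order asked, and still so for the second after the job is handed in, with the robot touching nothing.
It also fails if it takes over 59 s, if anything falls off the work surface, if the arm or the gripper's body presses on something with over 40 N, if the wrist force passes 120 N, or if a joint passes its speed limit or range.

ROBOT

A 7-joint arm with a two-finger parallel gripper is mounted at the origin on the work surface. World frame = base frame: x ahead of the robot, y to its left, z up, the work surface at z = 0. Lengths are in m, angles in rad, forces in N, time in s.
With the tool pointing down it reaches from about 0.4 to 0.875 m from the base axis. Payload 6.5 kg.
Tool frame: the origin (TCP) lies where the fingers leave the gripper's body, on its centre line; the fingertips stand 64 mm ahead of it and the grasp point (between the pads) lies 45 mm ahead of it (grasp_offset is the x of the grasp point in the tool frame, in m); x points along the fingers, y is the direction in which the jaws open and shut, and the axes are right-handed (so a half turn about x gives the same grasp; the last joint's range is limited). The gripper opens to 88 mm and grips with 3 to 60 N. Pads are 18 mm wide; open, the fingers measure 123 mm over their backs; the gripper's body (75 mm by 187 mm) begins 45 mm behind the grasp point.
Start: joints at [1.081, 0.536, -0.004, 1.538, 0.003, 1.067, -0.071], TCP at [0.267, -0.592, 0.303] pointing down, gripper open.
Joint ranges: [-2.7, 2.7], [-0.37, 2.16], [-1.27, 1.26], [0.24, 2.4], [-1.31, 4.45], [0.19, 1.91], [-2.76, 2.76]. Speed limits (rad/s): [2.39, 2.39, 3.14, 3.14, 3.14, 3.14, 3.14].

INTERFACE

Orientations are given as a rotation vector (axis times angle).
In Python, from rig import * gives the robot as it stands.
- The arm moves only by the shell command python3 -m inch 'ROWS' [OPENING] [FORCE]. ROWS is JSON, a list of rows, each a list of 4 numbers: the shift along the tool's x, y, z in m, then the turn about the tool's x in rad. In form: [[tx, ty, tz, yaw], ...]. A call has 1 to 8 rows; each row is the pose to reach, as a shift and turn from the pose commanded when the call began, along the tool's axes at that moment; what a row does not reach only later rows make up. A row lasts 1/10 s, in which the tool goes at most 50 mm and 8.59 degrees, less where a joint would pass 70% of its speed; a pose out of reach is approached as far as the arm can. A call with a gripper value outside its range is refused whole. OPENING is the opening, from 0 (shut) to 1 (fully open), set as the call begins (- or left out, the last holds). The fingers move at their own pace and stop on an object; FORCE is the grip in N (left out, the last holds). Time passes only in rows, so rows that repeat a pose let the fingers close. It gives the time, the measured TCP pose, the force and the opening at its end, in the units of the state.
- observe(): the state, without advancing time (a new reading comes with each control period).
- get_image(name): name is "scene" or "side" or "wrist"; returns (picture, depth): 420x560x3 uint8, blue, green, red; 420x560 float32, m along the optical axis (not along the pixel's ray), 0 where there is no reading.
- camera_model(name): a dict with "mtx" (3x3 intrinsics, pixels), "rvec" (rotation vector, rad) and "tvec" (3), from world to camera coordinates, as OpenCV has them. Camera axes: x right, y down, z forward; pixel columns grow to the right and rows downward; lengths in m; the calibration is good to about 2 mm. A picture is of the moment at which its call begins: read the wrist's pose just before it. camera_model takes no time and is no camera call; for the wrist camera it gives the pose at the moment of the call.
- sign_off(): hands the job in, once; it reports no verdict.
The state is a dict: "t": time; "joint_positions": joint angles; "joint_velocities": joint speeds; "joint_torque": joint torques, N m; "eef_pos": TCP position; "tcp_rot": TCP orientation; "contact_force": force on the tool from outside, world axes, zero at the start; "moment": the same for the moment, N m; "finger_gap": finger opening in m.
Only numpy, scipy, OpenCV 4.12 (cv2) and the standard library are available. Lean on these libraries where they do the work, as an engineer would, in place of code of your own. Each camera call takes 0.05 s, during which the arm holds its last target. There are 200 camera calls.

## Working session

There is one attempt and no reset: what is moved stays moved. The work goes in short steps, Python scripts to look and compute and a shell command to move; the robot and the scene stay as the last step left them, time stands still between calls to the robot, and variables do not carry over. Pictures are saved under pics/ and viewed, about 8 in all and at most 12, crops included, and the job is handed in when it is done.

```bash
mkdir -p pics; ls
python3 - <<'E'
from rig import *
import cv2,numpy as np
print(observe())
for n in("scene","side"):
    im,d=get_image(n); cv2.imwrite(f"pics/{n}0.png",im); np.save(f"pics/{n}0.npy",d)
    m=camera_model(n); print(n,m)
E
```

```text
pics
{'t': 0.0, 'joint_positions': array([ 1.08079538,  0.53716419, -0.00444312,  1.53884104,  0.00258612,
        1.06731975, -0.07118735]), 'joint_velocities': array([-1.46510356e-05,  1.17288095e-03, -1.80882410e-05,  4.10398979e-04,
       -2.56671124e-04, -1.34343641e-03,  1.91538979e-04]), 'joint_torque': array([-7.02010148e-04, -5.70981574e+01,  9.90172438e-01, -2.51600862e+01,
       -5.63238712e-02,  1.78585685e-02,  1.55891967e-04]), 'eef_pos': array([ 0.26709018, -0.59204195,  0.30185273]), 'tcp_rot': array([ 1.98759929,  0.42946927, -1.98855967]), 'contact_force': array([-0.30257553, -0.31243124,  0.44900631]), 'moment': array([0.0311269 , 0.00694288, 0.04062459]), 'finger_gap': 0.08800652125352172}
scene {'mtx': array([[391.30882159,   0.        , 274.88807753],
       [  0.        , 391.30882159, 206.12940403],
       [  0.        ,   0.        ,   1.        ]]), 'rvec': array([ 1.98282802,  1.36119536, -0.58084266]), 'tvec': array([-0.12155072, -0.27812966,  1.63726108])}
side {'mtx': array([[529.1598907 ,   0.        , 278.87642911],
       [  0.        , 529.1598907 , 208.11642986],
       [  0.        ,   0.        ,   1.        ]]), 'rvec': array([ 2.19077216,  0.39007026, -0.21586856]), 'tvec': array([-0.49401149, -0.06629036,  1.80622391])}
```

View pics/scene0.png

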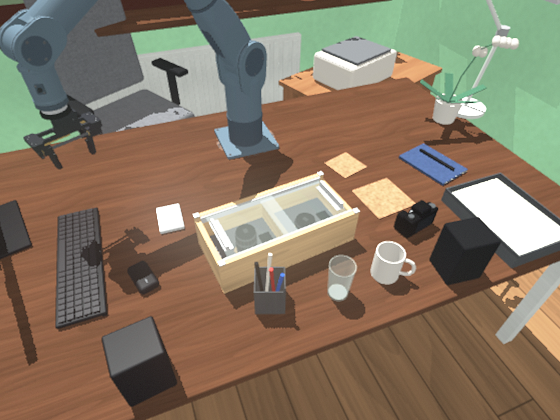

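View pics/side0.png

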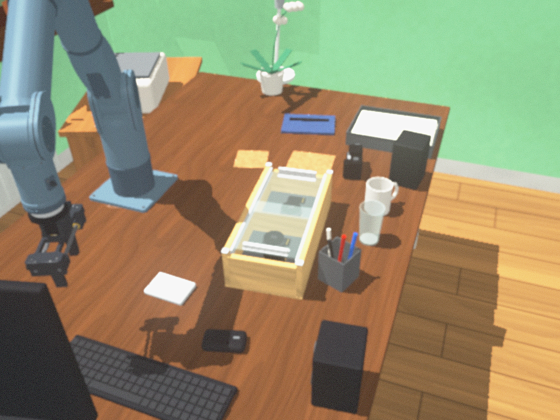

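The scene view shows the chest at about (275,230), with a lens in the right bay at (245,235) and one in the left bay at (305,220). There are two cork mats, at (384,197) and (346,165). The one at (384,197), next to the camera at (417,217), looks larger. I'll measure and enlarge.

```bash
cat > h.py <<'E'
import cv2,numpy as np
from rig import *
def ray(n,px,m=None):
    m=m or camera_model(n); R=cv2.Rodrigues(m["rvec"])[0]; C=-R.T@np.ravel(m["tvec"])
    p=np.atleast_2d(np.array(px,float)); d=np.c_[p,np.ones(len(p))]@np.linalg.inv(m["mtx"]).T@R
    return C,d
def onz(n,px,z,m=None):
    C,d=ray(n,px,m); return C+d*((z-C[2])/d[:,2])[:,None]
def dep(n,px,D,m=None):
    C,d=ray(n,px,m); return C+d*np.array([D[int(v),int(u)] for u,v in np.atleast_2d(px)])[:,None]
def grid(n,D,m=None):
    v,u=np.mgrid[:420,:560]; C,d=ray(n,np.c_[u.ravel(),v.ravel()],m)
    return (C+d*D.reshape(-1,1)).reshape(420,560,3)
E
python3 - <<'E'
from h import *
for n in("scene","side"):
    im=cv2.imread(f"pics/{n}0.png");D=np.load(f"pics/{n}0.npy")
    hsv=cv2.cvtColor(im,cv2.COLOR_BGR2HSV);P=grid(n,D)
    k=cv2.inRange(hsv,(8,70,150),(25,200,255))&np.where((abs(P[...,2]-.004)<.012)&(P[...,0]<.9),255,0).astype(np.uint8)
    cs,_=cv2.findContours(k,0,2)
    for c in cs:
        if cv2.contourArea(c)>150:
            w=onz(n,c[:,0],.004)[:,:2].astype(np.float32); print(n,"mat",c[:,0].mean(0),cv2.minAreaRect(w))
    k=(abs(P[...,2]-.121)<.006)&(P[...,0]>.3)&(P[...,0]<.9)&(abs(P[...,1])<.5)
    k=cv2.morphologyEx(k.astype(np.uint8)*255,cv2.MORPH_OPEN,np.ones((2,2)))
    cs,_=cv2.findContours(k,0,2)
    for c in cs:
        if cv2.contourArea(c)>40:
            w=onz(n,c[:,0],.121)[:,:2].astype(np.float32); print(n,"rim",c[:,0].mean(0),cv2.contourArea(c),cv2.minAreaRect(w))
a=cv2.resize(cv2.imread("pics/scene0.png")[165:285,185:365],None,fx=4.4,fy=4.4,interpolation=2)
cv2.imwrite("pics/crop1.png",a)
E
```

```text
scene mat [103.32894737 408.64473684] ((0.8948007822036743, -0.6271119713783264), (0.01758851855993271, 0.10407807677984238), 1.9463884830474854)
scene mat [ 62.34       396.63333333] ((0.8350061178207397, -0.7073783278465271), (0.21051691472530365, 0.014969144947826862), 89.2349853515625)
scene mat [221.21374046 339.60305344] ((0.830685555934906, -0.3441570997238159), (0.24689224362373352, 0.023495012894272804), 86.51911926269531)
scene mat [256.80124224 351.89751553] ((0.891426682472229, -0.2274046093225479), (0.022140225395560265, 0.44522663950920105), 0.05813721939921379)
scene mat [406.51587302 298.26190476] ((0.8955668807029724, 0.16689111292362213), (0.0195945855230093, 0.26468509435653687), 1.5094428062438965)
scene mat [176.14423077 286.29166667] ((0.6253155469894409, -0.44849908351898193), (0.12456008791923523, 0.29399603605270386), 7.3259077072143555)
scene mat [333.44378698 246.02366864] ((0.6728449463844299, 0.0580519437789917), (0.06864538788795471, 0.3135520815849304), 11.518083572387695)
scene mat [176.93143813 207.0083612 ] ((0.329194575548172, -0.32488691806793213),
[... 2614 characters left out ...]
03302764893, -0.2728021442890167), (0.12349776923656464, 0.019060909748077393), 7.005255699157715)
side rim [310.62827225 221.89005236] 710.5 ((0.6569300293922424, -0.08207178115844727), (0.04957173392176628, 0.44362491369247437), 6.215317249298096)
side rim [299.96428571 174.64285714] 55.0 ((0.5671956539154053, 0.09508425742387772), (0.09776575863361359, 0.018993785604834557), 6.010983943939209)
side rim [247.02392344 215.08133971] 676.5 ((0.4888211190700531, -0.09905697405338287), (0.04084669053554535, 0.44669675827026367), 6.1812896728515625)
side rim [404.4137931  157.37931034] 44.5 ((0.8558745980262756, 0.3007212281227112), (0.023157522082328796, 0.08996393531560898), 86.84017944335938)
```

View pics/crop1.png

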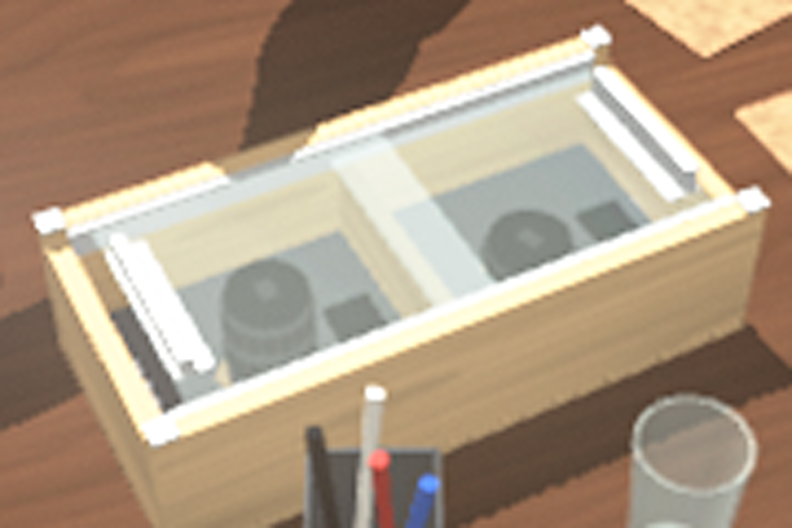

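The right bay's lens, at scene (245,235), shows a long ribbed barrel side. The left one, at (305,220), shows only a low rim. So the tall lens is in the right bay, and the right door slides to +y. Next I'll measure the chest frame, pulls, lens axis and mat.

Run:
```python
from h import *
f=lambda x,y:(185+x/4.4-.4,165+y/4.4-.4)
c=[f(48,220),f(597,38),f(757,200),f(160,432)]
print("corners z.121",onz("scene",c,.121).round(4).tolist())
print("Rpull ends top",onz("scene",[f(118,240),f(198,365)],.130).round(4).tolist())
print("Lpull ends top",onz("scene",[f(600,72),f(690,185)],.130).round(4).tolist())
print("tall top",onz("scene",[f(267,285),f(222,287),f(313,287)],.098).round(4).tolist())
print("short top",onz("scene",[f(527,232),f(483,233),f(571,233)],.051).round(4).tolist())
pts={}
for n,roi in(("scene",(320,145,420,220)),("side",(225,140,345,185))):
    im=cv2.imread(f"pics/{n}0.png");x0,y0,x1,y1=roi
    hsv=cv2.cvtColor(im,cv2.COLOR_BGR2HSV)[y0:y1,x0:x1]
    k=cv2.inRange(hsv,(8,60,195),(30,190,255))
    cs,_=cv2.findContours(k,0,2)
    for c in cs:
        if cv2.contourArea(c)>100:
            px=c[:,0]+[x0,y0]; r=cv2.minAreaRect(onz(n,px,.004)[:,:2].astype(np.float32)); print(n,"mat",px.mean(0).round(),r)
for n in("scene","side"):
    D=np.load(f"pics/{n}0.npy");P=grid(n,D);im=cv2.imread(f"pics/{n}0.png")
    # points high on the chest region: pulls near z .13
    k=(P[...,2]>.1245)&(P[...,2]<.136)&(P[...,0]>.43)&(P[...,0]<.67)&(P[...,1]>-.33)&(P[...,1]<.16)
    q=P[k]; ang=np.deg2rad(6.15);
    # chest frame with guess centre
    R=np.array([[np.cos(ang),-np.sin(ang)],[np.sin(ang),np.cos(ang)]])
    l=(q[:,:2]-[.567,-.092])@R
    for s in(-1,1):
        m=(l[:,1]*s>.12)&(abs(l[:,0])<.075)
        if m.sum(): print(n,s,m.sum(),np.percentile(l[m],[5,50,95],axis=0).round(4).tolist(),np.median(q[m],0).round(4))
    k=(abs(P[...,2]-.121)<.004)&(P[...,0]>.42)&(P[...,0]<.7)&(P[...,1]>-.36)&(P[...,1]<.2)
    l=(P[k][:,:2]-[.567,-.092])@R
    print(n,"rim extents",np.percentile(l,[1,99],axis=0).round(4).tolist(), "side rails x",[np.percentile(l[l[:,0]*s>.08][:,0],[2,50,98]).round(4).tolist() for s in(-1,1)])
```

```text
corners z.121 [[0.4909, -0.3085, 0.121], [0.4467, 0.1163, 0.121], [0.6419, 0.1404, 0.121], [0.6891, -0.2867, 0.121]]
Rpull ends top [[0.5346, -0.2712, 0.13], [0.6551, -0.2528, 0.13]]
Lpull ends top [[0.4927, 0.0955, 0.13], [0.6209, 0.0997, 0.13]]
tall top [[0.5779, -0.1857, 0.098], [0.5691, -0.2137, 0.098], [0.5904, -0.1581, 0.098]]
short top [[0.5521, 0.0159, 0.051], [0.5417, -0.014, 0.051], [0.5642, 0.0449, 0.051]]
scene mat [384. 199.] ((0.5144316554069519, 0.3378375172615051), (0.16174794733524323, 0.16336588561534882), 5.929670810699463)
scene mat [346. 164.] ((0.3006448745727539, 0.3043668270111084), (0.11877501010894775, 0.12192292511463165), 15.977204322814941)
side mat [311. 163.] ((0.5143308639526367, 0.3589734435081482), (0.16157516837120056, 0.18203866481781006), 83.7295150756836)
side mat [255. 167.] ((0.3205305337905884, 0.2599901556968689), (0.1278659999370575, 0.2327824831008911), 18.46413803100586)
scene -1 130 [[-0.0478, -0.1804], [0.0109, -0.1762], [0.0629, -0.1713]] [ 0.5965 -0.266   0.1301]
scene 1 117 [[-0.0479, 0.1871], [0.0062, 0.1914], [0.0587, 0.1979]] [0.5525 0.0997 0.1299]
scene rim extents [[-0.1011, -0.2098], [0.1109, 0.2101]] side rails x [[-0.1024, -0.0898, -0.0805], [0.0869, 0.1014, 0.1111]]
side -1 182 [[-0.0489, -0.1806], [0.0066, -0.1756], [0.0598, -0.1697]] [ 0.5924 -0.2663  0.1295]
side 1 125 [[-0.0483, 0.1872], [0.0031, 0.1925], [0.059, 0.2006]] [0.5496 0.1005 0.1289]
side rim extents [[-0.1003, -0.213], [0.1102, 0.2112]] side rails x [[-0.1009, -0.0907, -0.0805], [0.0855, 0.0999, 0.1105]]
```

Chest centre is at about (0.572,-0.0915), yaw 6.15°. The rim spans 212 x ~422 mm within trimmed percentiles, as it should, and both pulls read z≈0.130. The right door is about 19 mm open and the left about 3 mm. The larger mat (162 x 163 mm, centre (0.514,0.338)) is at pixel (384,199). The other is 120 mm. Now I'll work out the first move, which is to the outer side of the right pull with the jaws shut and set along the chest's x.

```bash
cat >> h.py <<'E'
A=np.deg2rad(6.15); cx=np.array([np.cos(A),np.sin(A),0]); cy=np.array([-np.sin(A),np.cos(A),0]); O=np.array([.572,-.0915,0])
def ch(x,y,z): return O+x*cx+y*cy+[0,0,z]
def inch_ch(p): d=np.array(p)-O; return np.array([d@cx,d@cy,d[2]])
def go(p,jaw=cx):
    s=observe(); R=cv2.Rodrigues(s["tcp_rot"])[0]; d=R.T@(np.array(p)-s["eef_pos"])
    j=R.T@jaw; a=np.arctan2(j[2],j[1]); a=(a+np.pi/2)%np.pi-np.pi/2
    print("t",s["t"],"eef",s["eef_pos"].round(4),"chest",inch_ch(s["eef_pos"]).round(4),"toolx",R[:,0].round(3),"tooly",R[:,1].round(3),"F",s["contact_force"].round(2),"gap",round(s["finger_gap"],4),"q7",s["joint_positions"][6].round(2))
    print("shift",d.round(4),"turn",round(a,3))
E
python3 -c "
from h import *
go(ch(.01,-.225,.30)); go(ch(.01,-.225,.183))"
```

```text
t 0.1 eef [ 0.2671 -0.5921  0.3019] chest [-0.3568 -0.465   0.3019] toolx [-0.001  0.001 -1.   ] tooly [ 0.411 -0.911 -0.002] F [ 0.48 -0.1  -0.46] gap 0.088 q7 -0.07
shift [ 0.0021 -0.1139 -0.4233] turn -1.254
t 0.1 eef [ 0.2671 -0.5921  0.3019] chest [-0.3568 -0.465   0.3019] toolx [-0.001  0.001 -1.   ] tooly [ 0.411 -0.911 -0.002] F [ 0.48 -0.1  -0.46] gap 0.088 q7 -0.07
shift [ 0.1191 -0.1137 -0.4233] turn -1.254
```

```bash
python3 -m inch '[[0,-0.014,-0.05,-0.15],[0,-0.028,-0.1,-0.3],[0,-0.042,-0.15,-0.45],[0,-0.056,-0.21,-0.6],[0,-0.07,-0.26,-0.75],[0,-0.085,-0.32,-0.9],[0,-0.1,-0.37,-1.05],[0,-0.114,-0.423,-1.2]]' 0 10; python3 -c "
from h import *
go(ch(.01,-.225,.30)); go(ch(.01,-.225,.183))"
```

```text
t: 0.9
eef_pos: [0.5776, -0.3373, 0.3024]
tcp_rot: [1.165, 1.237, -1.166]
contact_force: [0.2, -0.6, 0.1]
finger_gap: 0.026
t 0.9 eef [ 0.5776 -0.3373  0.3024] chest [-0.0208 -0.245   0.3024] toolx [-0.001  0.    -1.   ] tooly [ 0.998  0.059 -0.001] F [ 0.22 -0.57  0.08] gap 0.026 q7 0.37
shift [ 0.0024  0.0298 -0.0215] turn -0.048
t 0.9 eef [ 0.5776 -0.3373  0.3024] chest [-0.0208 -0.245   0.3024] toolx [-0.001  0.    -1.   ] tooly [ 0.998  0.059 -0.001] F [ 0.22 -0.57  0.08] gap 0.026 q7 0.37
shift [ 0.1194  0.0298 -0.0215] turn -0.048
```

```bash
python3 -m inch '[[0,0,0,-0.05],[0,0,0,-0.05],[0,0,0,-0.05]]'; python3 -c "
from h import *
go(ch(.01,-.225,.183))
m=camera_model('wrist'); im,D=get_image('wrist'); cv2.imwrite('pics/w1.png',im); P=grid('wrist',D,m)
l=(P-O)@np.c_[cx,cy,[0,0,1]]
for s in(-1,1):
    k=(abs(l[...,2]-.130)<.004)&(abs(l[...,0])<.05)&(l[...,1]*s>.12)&(l[...,1]*s<.21)
    print(s,k.sum(),np.percentile(l[k],[3,50,97],axis=0).round(4).tolist() if k.sum() else '')
k=(abs(l[...,2]-.121)<.003)&(abs(l[...,1])<.2)
for s in(-1,1):
  q=l[k&(l[...,0]*s>.085)&(l[...,0]*s<.13)]; print('rail',len(q),np.percentile(q[:,0],[2,50,98]).round(4) if len(q) else '', np.polyfit(q[:,1],q[:,0],1) if len(q) else '')
"
```

```text
t: 1.2
eef_pos: [0.5755, -0.3401, 0.3022]
tcp_rot: [1.134, 1.255, -1.137]
contact_force: [-0.9, -0.9, 0.1]
finger_gap: 0.0024
t 1.2 eef [ 0.5755 -0.3401  0.3022] chest [-0.0231 -0.2475  0.3022] toolx [-0.002 -0.001 -1.   ] tooly [ 0.995  0.1   -0.002] F [-0.95 -0.86  0.1 ] gap 0.0024 q7 0.41
shift [ 0.1191  0.0332 -0.0228] turn -0.008
-1 1535 [[-0.0471, -0.1789, 0.127], [-0.0004, -0.1741, 0.1284], [0.047, -0.1696, 0.1298]]
1 0 
rail 3036 [-0.1054 -0.0974 -0.0868] [-0.00128565 -0.09741964]
rail 2950 [0.0866 0.0965 0.1045] [-0.00047368  0.09634887]
```

View pics/w1.png

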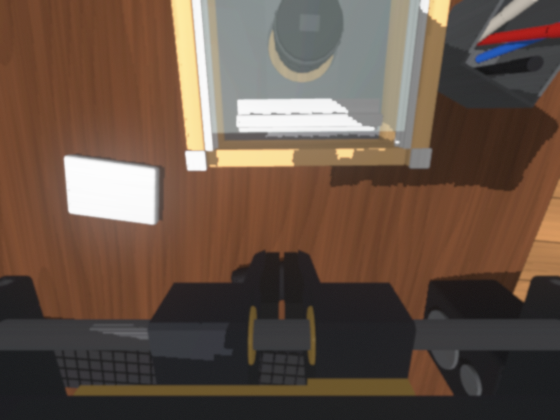

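The wrist view shows the right pull at (305,115) with its outer edge facing the end wall at (305,157). The tall lens is under the door at (308,25). Chest yaw and rails agree (residual slope ~0.001, x centre -0.5 mm). Moving down outside the pull.

```bash
python3 -m inch '[[0.03,0.02,-0.015,0],[0.06,0.033,-0.023,0],[0.09,0.033,-0.023,-0.008],[0.11,0.033,-0.023,-0.008],[0.119,0.033,-0.023,-0.008],[0.119,0.033,-0.023,-0.008],[0.119,0.033,-0.023,-0.008]]'; python3 -c "
from h import *
go(ch(.01,-.19,.183));go(ch(.01,-.034,.183))"
```

```text
t: 1.95
eef_pos: [0.6072, -0.3135, 0.1849]
tcp_rot: [1.128, 1.257, -1.128]
contact_force: [0.6, -1.1, 0.3]
finger_gap: 0.0004
t 1.95 eef [ 0.6072 -0.3135  0.1849] chest [ 0.0112 -0.2245  0.1849] toolx [ 0.001 -0.001 -1.   ] tooly [0.994 0.109 0.001] F [ 0.58 -1.11  0.28] gap 0.0004 q7 0.32
shift [ 0.0018 -0.0011 -0.0345] turn 0.002
t 1.95 eef [ 0.6072 -0.3135  0.1849] chest [ 0.0112 -0.2245  0.1849] toolx [ 0.001 -0.001 -1.   ] tooly [0.994 0.109 0.001] F [ 0.58 -1.11  0.28] gap 0.0004 q7 0.32
shift [ 0.0017 -0.0008 -0.1905] turn 0.002
```

```bash
python3 -m inch '[[0.001,0,-0.015,0],[0.001,0,-0.03,0],[0.001,0,-0.045,0],[0.001,0,-0.06,0],[0.001,0,-0.075,0],[0.001,0,-0.09,0],[0.001,0,-0.105,0],[0.001,0,-0.12,0]]';python3 -m inch '[[0,0,-0.012,0],[0,0,-0.022,0],[0,0,-0.032,0],[0,0,-0.040,0],[0,0,-0.046,0],[0,0,-0.05,0],[0,0,-0.054,0],[0,0,-0.056,0]]'
python3 - <<'E'
from h import *
go(ch(.01,-.034,.183))
im,D=get_image('scene'); cv2.imwrite('pics/s2.png',cv2.resize(im[150:285,185:365],None,fx=4.4,fy=4.4,interpolation=2))
for n,D in(("scene",D),("side",get_image("side")[1])):
    l=(grid(n,D)-O)@np.c_[cx,cy,[0,0,1]]
    for a,b in((-.15,.1),(.1,.21)):
        k=(abs(l[...,2]-.130)<.004)&(l[...,0]>-.06)&(l[...,0]<-.02)&(l[...,1]>a)&(l[...,1]<b); print(n,k.sum(),np.percentile(l[k],[5,50,95],axis=0).round(4).tolist() if k.sum() else '')
E
```

```text
t: 2.75
eef_pos: [0.5937, -0.192, 0.1828]
tcp_rot: [1.127, 1.259, -1.127]
contact_force: [1.4, -1.4, 0.0]
finger_gap: 0.0006
t: 3.55
eef_pos: [0.5874, -0.1375, 0.1826]
tcp_rot: [1.127, 1.26, -1.127]
contact_force: [0.1, -1.1, -0.6]
finger_gap: 0.0004
t 3.55 eef [ 0.5874 -0.1375  0.1826] chest [ 0.0104 -0.0474  0.1826] toolx [-0.  0. -1.] tooly [ 0.994  0.111 -0.   ] F [ 0.14 -1.07 -0.59] gap 0.0004 q7 0.04
shift [-0.0004 -0.0003 -0.0134] turn 0.004
scene 0 
scene 38 [[-0.0573, 0.1877, 0.1273], [-0.0408, 0.1916, 0.1298], [-0.0216, 0.1977, 0.1318]]
side 46 [[-0.0573, -0.0393, 0.1266], [-0.0406, -0.0339, 0.1299], [-0.0229, -0.0267, 0.133]]
side 0
```

View pics/s2.png

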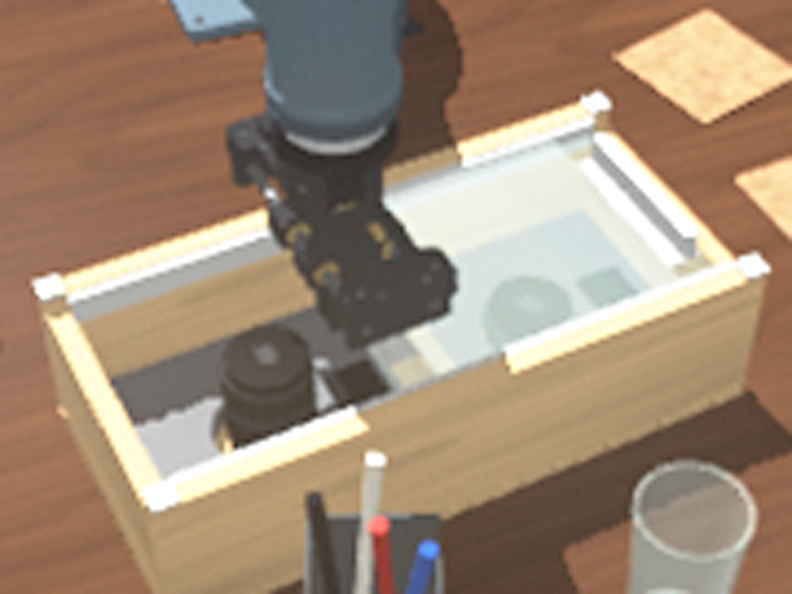

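The crop shows the right panel over the left one, the tall lens at (265,385) uncovered, and the left pull unmoved at (645,205). About 15 mm of travel remains before the stop, so I'll push slowly.

```bash
python3 -m inch '[[0,0,-0.003,0],[0,0,-0.006,0],[0,0,-0.009,0],[0,0,-0.011,0],[0,0,-0.012,0],[0,0,-0.013,0],[0,0,-0.013,0]]';  python3 - <<'E'
from h import *
go(ch(.01,-.030,.183))
for n in("scene","side"):
    l=(grid(n,get_image(n)[1])-O)@np.c_[cx,cy,[0,0,1]]
    for a,b in((-.15,.1),(.1,.21)):
        k=(abs(l[...,2]-.130)<.004)&(l[...,0]>-.06)&(l[...,0]<-.02)&(l[...,1]>a)&(l[...,1]<b); print(n,k.sum(),np.percentile(l[k],[5,50,95],axis=0).round(4).tolist() if k.sum() else '')
E
```

```text
t: 4.35
eef_pos: [0.586, -0.1245, 0.1827]
tcp_rot: [1.127, 1.26, -1.127]
contact_force: [0.0, -0.8, 0.4]
finger_gap: 0.0004
t 4.35 eef [ 0.586  -0.1245  0.1827] chest [ 0.0104 -0.0343  0.1827] toolx [-0.  0. -1.] tooly [ 0.994  0.111 -0.   ] F [ 0.01 -0.82  0.41] gap 0.0004 q7 0.02
shift [-0.0003 -0.0004 -0.0043] turn 0.004
scene 0 
scene 38 [[-0.0591, 0.187, 0.127], [-0.0389, 0.1913, 0.1301], [-0.0227, 0.1983, 0.1331]]
side 43 [[-0.0589, -0.0259, 0.1264], [-0.0396, -0.0212, 0.1297], [-0.0234, -0.014, 0.1325]]
side 0
```

```bash
python3 -m inch '[[0,0,-0.001,0],[0,0,-0.0015,0],[0,0,-0.0015,0],[0,0,0.005,0],[-0.03,0,0.02,0],[-0.07,0.0,0.06,0],[-0.1,0,0.11,0],[-0.117,0,0.15,0]]'; python3 -m inch '[[0,0,0.016,0],[0,0,0.016,0],[0,0,0.016,0]]' 1
python3 - <<'E'
from h import *
go(ch(0,-.1045,.30))
m=camera_model('wrist'); im,D=get_image('wrist'); cv2.imwrite('pics/w2.png',im); P=grid('wrist',D,m)
l=(P-O)@np.c_[cx,cy,[0,0,1]]
k=(abs(l[...,2]-.098)<.006)&(abs(l[...,0])<.06)&(l[...,1]<-.05)&(l[...,1]>-.17)
k=k.astype(np.uint8)*255; cs,_=cv2.findContours(k,0,2); c=max(cs,key=cv2.contourArea)
w=onz('wrist',c[:,0],.098,m); lc=(w-O)@np.c_[cx,cy,[0,0,1]]
print(cv2.contourArea(c),c[:,0].mean(0),cv2.minEnclosingCircle(lc[:,:2].astype(np.float32)),cv2.minEnclosingCircle(w[:,:2].astype(np.float32)), np.median(l[k>0],0))
k=(abs(l[...,2]-.130)<.004)&(abs(l[...,0])<.05)&(l[...,1]>-.06)&(l[...,1]<.05);print('pull',np.percentile(l[k],[3,50,97],axis=0).round(4).tolist() if k.sum() else '')
E
```

```text
t: 5.25
eef_pos: [0.6025, -0.2677, 0.2987]
tcp_rot: [1.127, 1.258, -1.124]
contact_force: [0.5, 0.6, -0.5]
finger_gap: 0.0007
t: 5.55
eef_pos: [0.6033, -0.281, 0.2952]
tcp_rot: [1.127, 1.263, -1.126]
contact_force: [-0.3, 0.6, -0.6]
finger_gap: 0.0226
t 5.55 eef [ 0.6033 -0.281   0.2952] chest [ 0.0109 -0.1917  0.2952] toolx [-0.002  0.002 -1.   ] tooly [ 0.994  0.112 -0.001] F [-0.26  0.59 -0.62] gap 0.0226 q7 0.32
shift [-0.0046 -0.0105 -0.0873] turn 0.005
3367.5 [271.96774194  93.33333333] ((0.0007567562279291451, -0.09708910435438156), 0.028103606775403023) ((0.5831537246704102, -0.1879492998123169), 0.02810358814895153) [ 0.00079023 -0.0960242   0.09650322]
pull
```

View pics/w2.png

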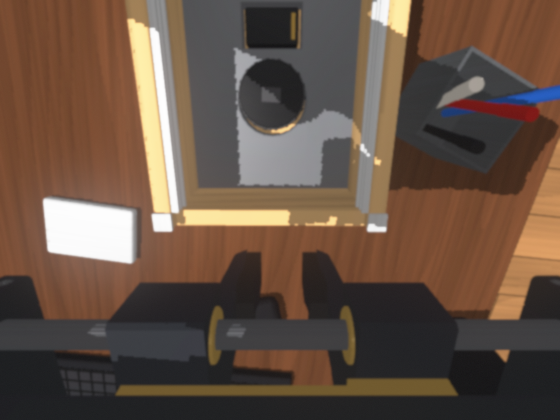

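The wrist view shows the tall lens open to view at (272,95), the battery at (271,27), and no door above either. The lens centre is at chest (0.001,-0.097) at height 0.097, which fits the hole's clearance. Next, over the lens.

```bash
python3 -m inch '[[-0.004,-0.01,-0.03,0],[-0.004,-0.01,-0.06,0],[-0.004,-0.01,-0.08,0.003],[-0.004,-0.01,-0.094,0.004],[-0.004,-0.01,-0.094,0.004],[-0.004,-0.01,-0.094,0.004]]' 1
python3 - <<'E'
from h import *
m=camera_model('wrist');C,_=ray('wrist',[[0,0]],m); print("cam",inch_ch(C))
go(ch(.0007,-.097,.20));go(ch(.0007,-.097,.130))
E
```

```text
t: 6.2
eef_pos: [0.5833, -0.1903, 0.3001]
tcp_rot: [1.129, 1.258, -1.13]
contact_force: [-0.5, -0.6, -0.4]
finger_gap: 0.0742
cam [ 2.10997898e-04 -1.74395827e-02  3.80556397e-01]
t 6.2 eef [ 0.5833 -0.1903  0.3001] chest [ 0.0006 -0.0994  0.3001] toolx [-0. -0. -1.] tooly [ 0.994  0.108 -0.   ] F [-0.46 -0.6  -0.36] gap 0.0742 q7 0.18
shift [ 1.001e-01  1.000e-04 -2.500e-03] turn 0.0
t 6.2 eef [ 0.5833 -0.1903  0.3001] chest [ 0.0006 -0.0994  0.3001] toolx [-0. -0. -1.] tooly [ 0.994  0.108 -0.   ] F [-0.46 -0.6  -0.36] gap 0.0742 q7 0.18
shift [ 1.701e-01  1.000e-04 -2.500e-03] turn 0.0
```

```bash
python3 -m inch '[[0.04,0,-0.0025,0],[0.08,0,-0.0025,0],[0.11,0,-0.0025,0],[0.13,0,-0.0025,0],[0.145,0,-0.0025,0],[0.16,0,-0.0025,0],[0.17,0,-0.0025,0],[0.17,0,-0.0025,0]]' 1; python3 -c "
from h import *
go(ch(.0007,-.097,.130))"
```

```text
t: 7.0
eef_pos: [0.5825, -0.1879, 0.1292]
tcp_rot: [1.13, 1.259, -1.131]
contact_force: [0.5, 0.3, -0.3]
finger_gap: 0.088
t 7.0 eef [ 0.5825 -0.1879  0.1292] chest [ 1.000e-04 -9.690e-02  1.292e-01] toolx [-0.002  0.    -1.   ] tooly [ 0.994  0.107 -0.002] F [ 0.52  0.34 -0.29] gap 0.088 q7 0.1
shift [-0.0008  0.0006  0.0001] turn -0.0
```

No contact on the way down, so I'll close gently at 20 N.

```bash
python3 -m inch '[[0,0,0,0],[0,0,0,0],[0,0,0,0],[0,0,0,0],[0,0,0,0],[0,0,0,0],[0,0,0,0],[0,0,0,0]]' 0 20; python3 -c "
from h import *
go(ch(.0007,-.097,.130))"
```

```text
t: 7.8
eef_pos: [0.5834, -0.1878, 0.1309]
tcp_rot: [1.13, 1.257, -1.13]
contact_force: [-0.6, -0.1, 5.5]
finger_gap: 0.0595
t 7.8 eef [ 0.5834 -0.1878  0.1309] chest [ 0.0011 -0.097   0.1309] toolx [ 0.001 -0.    -1.   ] tooly [0.994 0.107 0.001] F [-0.58 -0.1   5.49] gap 0.0595 q7 0.1
shift [ 0.0009 -0.0004  0.    ] turn -0.0
```

```bash
python3 -m inch '[[-0.004,0,0,0],[-0.01,0,0,0],[-0.02,0,0,0],[-0.035,0,0,0],[-0.06,0,0,0],[-0.085,0,0,0],[-0.11,0,0,0],[-0.135,0,0,0]]' 0 25; python3 -m inch '[[-0.02,0,0,0],[-0.035,0,0,0],[-0.04,0,0,0],[-0.04,0,0,0]]'
python3 - <<'E'
from h import *
go([.514,.338,.31],np.array([np.cos(np.deg2rad(5.9)),np.sin(np.deg2rad(5.9)),0]))
im,D=get_image('scene'); cv2.imwrite('pics/s3.png',im)
E
```

```text
t: 8.6
eef_pos: [0.5829, -0.1876, 0.2675]
tcp_rot: [1.13, 1.257, -1.129]
contact_force: [0.2, 0.3, -3.0]
finger_gap: 0.0593
t: 9.0
eef_pos: [0.5832, -0.1878, 0.3059]
tcp_rot: [1.13, 1.257, -1.13]
contact_force: [-0.3, 0.5, -4.1]
finger_gap: 0.0594
t 9.0 eef [ 0.5832 -0.1878  0.3059] chest [ 0.0008 -0.0969  0.3059] toolx [ 0.001 -0.    -1.   ] tooly [0.994 0.107 0.001] F [-0.28  0.48 -4.05] gap 0.0594 q7 0.18
shift [-0.0044 -0.0126 -0.5301] turn 0.004
```

View pics/s3.png

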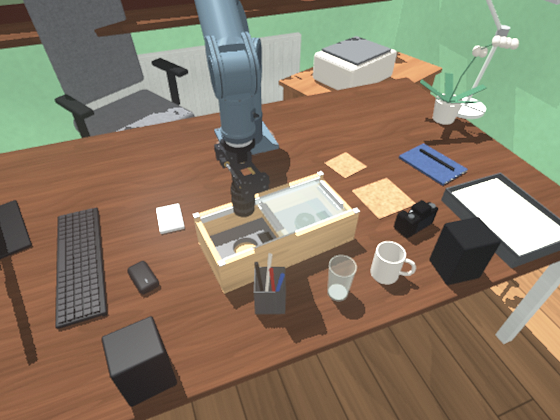

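The lens hangs upright in the gripper at (243,198), with a weight reading of 3–4 N. Its empty hole shows at (245,245). Carrying it to the large mat.

```bash
python3 -m inch '[[-0.004,0,-0.02,0],[-0.004,0,-0.05,0],[-0.004,-0.002,-0.09,0],[-0.004,-0.003,-0.13,0],[-0.004,-0.004,-0.17,0],[-0.004,-0.005,-0.21,0],[-0.004,-0.006,-0.25,0],[-0.004,-0.007,-0.29,0]]'; python3 -m inch '[[0,-0.001,-0.04,0],[0,-0.002,-0.08,0],[0,-0.003,-0.12,0],[0,-0.004,-0.16,0],[0,-0.005,-0.19,0],[0,-0.006,-0.22,0],[0,-0.006,-0.24,0],[0,-0.006,-0.24,0]]'; python3 -m inch '[[0,0,0,0],[0,0,0,0],[0,0,0,0]]'
python3 - <<'E'
from h import *
j=np.array([np.cos(np.deg2rad(5.9)),np.sin(np.deg2rad(5.9)),0])
go([.514,.338,.129],j)
m=camera_model('wrist'); im,D=get_image('wrist'); cv2.imwrite('pics/w4.png',im)
hsv=cv2.cvtColor(im,cv2.COLOR_BGR2HSV)
P=grid('wrist',D,m)
k=(P[...,2]>.03)&(P[...,2]<.2)&(P[...,1]>.2)&(P[...,0]<.75)&(abs(P[...,0]-.53)<.2)&(D>.15)
q=P[k]; print("camera-ish",len(q),np.percentile(q,[2,50,98],axis=0).round(3).tolist() if len(q) else '')
E
```

```text
t: 9.85
eef_pos: [0.5441, 0.1011, 0.308]
tcp_rot: [1.129, 1.259, -1.132]
contact_force: [0.1, 0.4, -2.8]
finger_gap: 0.059
t: 10.65
eef_pos: [0.5113, 0.3413, 0.3079]
tcp_rot: [1.126, 1.263, -1.127]
contact_force: [-0.3, 0.5, -2.1]
finger_gap: 0.0592
t: 10.95
eef_pos: [0.514, 0.3363, 0.3089]
tcp_rot: [1.131, 1.256, -1.132]
contact_force: [1.2, -0.4, -3.5]
finger_gap: 0.0595
t 10.95 eef [0.514  0.3363 0.3089] chest [-0.0118  0.4316  0.3089] toolx [-0.    -0.001 -1.   ] tooly [ 0.994  0.105 -0.   ] F [ 1.23 -0.37 -3.55] gap 0.0595 q7 -0.77
shift [ 0.1799  0.0002 -0.0018] turn 0.002
camera-ish 10053 [[0.524, 0.297, 0.032], [0.663, 0.381, 0.065], [0.723, 0.54, 0.186]]
```

View pics/w4.png

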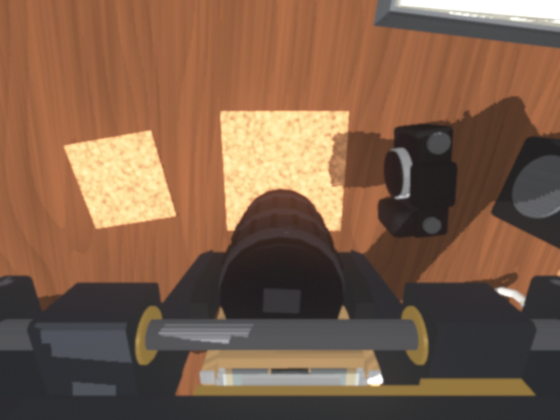

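The mat is at (285,170) in the wrist view, with the camera body clear to its right at (420,180). I'll check the mat position from this view.

Run:
```python
from h import *
p=onz('wrist',[(220,111),(349,111),(342,231),(227,231)],.004); print(p.round(4).tolist(),p.mean(0))
print(onz('wrist',[(400,125),(455,235),(395,235)],.09).round(3).tolist())
```

```text
[[0.4302, 0.4078, 0.004], [0.5879, 0.4243, 0.004], [0.6062, 0.2659, 0.004], [0.4462, 0.249, 0.004]] [0.51763217 0.33675048 0.004     ]
[[0.621, 0.415, 0.09], [0.707, 0.308, 0.09], [0.642, 0.301, 0.09]]
```

```bash
python3 -m inch '[[0.03,0.002,0,0],[0.06,0.002,0,0],[0.09,0.002,0,0],[0.12,0.002,0,0],[0.14,0.002,0,0],[0.155,0.002,0,0],[0.165,0.002,0,0],[0.17,0.002,0,0]]'; python3 -m inch '[[0.002,0,0,0],[0.004,0,0,0],[0.005,0,0,0],[0.005,0,0,0],[0.005,0,0,0]]'; python3 -c "
from h import *
go([.516,.337,.1289])"
```

```text
t: 11.8
eef_pos: [0.5156, 0.3379, 0.1388]
tcp_rot: [1.13, 1.258, -1.13]
contact_force: [0.2, 0.2, -0.9]
finger_gap: 0.0595
t: 12.3
eef_pos: [0.5156, 0.3382, 0.1346]
tcp_rot: [1.13, 1.258, -1.13]
contact_force: [-0.7, 0.4, -2.7]
finger_gap: 0.0594
t 12.3 eef [0.5156 0.3382 0.1346] chest [-0.01    0.4332  0.1346] toolx [ 0.  0. -1.] tooly [0.994 0.107 0.001] F [-0.66  0.38 -2.65] gap 0.0594 q7 -0.87
shift [0.0057 0.0002 0.0012] turn -0.0
```

```bash
python3 -m inch '[[0.001,0,0,0],[0.002,0,0,0],[0.003,0,0,0],[0.003,0,0,0],[0.003,0,0,0]]'; python3 -m inch '[[0.001,0,0,0],[0.001,0,0,0],[0.001,0,0,0]]';python3 -m inch '[[0.001,0,0,0],[0.001,0,0,0],[0.001,0,0,0]]'
```

```text
t: 12.8
eef_pos: [0.5155, 0.3381, 0.1312]
tcp_rot: [1.13, 1.258, -1.13]
contact_force: [0.3, -0.0, -2.0]
finger_gap: 0.0592
t: 13.1
eef_pos: [0.5154, 0.3381, 0.1302]
tcp_rot: [1.13, 1.258, -1.13]
contact_force: [0.2, 0.0, -3.4]
finger_gap: 0.0596
t: 13.4
eef_pos: [0.5155, 0.338, 0.1292]
tcp_rot: [1.13, 1.258, -1.13]
contact_force: [0.2, -0.5, -4.0]
finger_gap: 0.0595
```

```bash
for i in 1 2; do python3 -m inch '[[0.001,0,0,0],[0.001,0,0,0],[0.001,0,0,0]]'|egrep 'eef|force'; done
```

```text
eef_pos: [0.5155, 0.3382, 0.1289]
contact_force: [-1.9, -1.6, 5.6]
eef_pos: [0.5155, 0.3383, 0.1289]
contact_force: [-4.7, -3.2, 14.9]
```

Touched down at TCP z 0.1289, as predicted. I'll back off 1.5 mm of command to relieve the press, then open gradually.

```bash
python3 -m inch '[[-0.001,0,0,0],[-0.0015,0,0,0],[-0.0015,0,0,0]]' 0 8; python3 -m inch '[[0,0,0,0],[0,0,0,0],[0,0,0,0],[0,0,0,0]]' 0.78; python3 -m inch '[[0,0,0,0],[0,0,0,0],[0,0,0,0],[0,0,0,0],[0,0,0,0]]' 1
```

```text
t: 14.3
eef_pos: [0.5155, 0.3382, 0.1288]
tcp_rot: [1.13, 1.258, -1.13]
contact_force: [-1.6, 0.1, 1.9]
finger_gap: 0.0596
t: 14.7
eef_pos: [0.5155, 0.3381, 0.1287]
tcp_rot: [1.13, 1.258, -1.13]
contact_force: [0.5, -0.2, -0.6]
finger_gap: 0.0686
t: 15.2
eef_pos: [0.5155, 0.3381, 0.1288]
tcp_rot: [1.13, 1.258, -1.13]
contact_force: [-0.1, 0.6, 0.2]
finger_gap: 0.0883
```

```bash
python3 -m inch '[[-0.005,0,0,0],[-0.015,0,0,0],[-0.03,0,0,0],[-0.05,0,0,0],[-0.08,0,0,0],[-0.11,0,0,0],[-0.15,0,0,0],[-0.18,0,0,0]]'; python3 -m inch '[[0,0,0.05,0],[0,0,0.1,0],[0,0,0.15,0],[0,0,0.18,0],[0,0,0.18,0],[0,0,0.18,0]]'
python3 - <<'E'
from h import *
go([.516,.337,.3])
m=camera_model('wrist'); im,D=get_image('wrist'); P=grid('wrist',D,m)
k=(abs(P[...,2]-.096)<.006)&(np.hypot(P[...,0]-.516,P[...,1]-.337)<.06); 
cs,_=cv2.findContours(k.astype(np.uint8),0,2)
if cs:
  c=max(cs,key=cv2.contourArea);print(c[:,0].mean(0),cv2.minEnclosingCircle(onz('wrist',c[:,0],.096,m)[:,:2].astype(np.float32)),np.median(P[k],0))
s,D2=get_image('scene')
l=(grid('scene',D2)-O)@np.c_[cx,cy,[0,0,1]]
for a,b in((-.1,.06),(.1,.21)):
    k=(abs(l[...,2]-.130)<.004)&(abs(l[...,0])<.05)&(l[...,1]>a)&(l[...,1]<b); print(k.sum(),np.percentile(l[k],[5,50,95],axis=0).round(4).tolist() if k.sum() else '')
cv2.imwrite('pics/f.png',np.hstack([cv2.resize(im,(400,300)),cv2.resize(s[130:295,190:450],(400,300))]))
E
```

```text
t: 16.0
eef_pos: [0.5156, 0.3385, 0.3127]
tcp_rot: [1.132, 1.257, -1.127]
contact_force: [0.1, 0.1, -0.1]
finger_gap: 0.0879
t: 16.6
eef_pos: [0.5349, 0.1591, 0.31]
tcp_rot: [1.132, 1.257, -1.129]
contact_force: [-0.0, 0.4, -0.2]
finger_gap: 0.0883
t 16.6 eef [0.5349 0.1591 0.31  ] chest [-0.0101  0.2531  0.31  ] toolx [ 0.001  0.001 -1.   ] tooly [0.994 0.106 0.002] F [-0.01  0.4  -0.18] gap 0.0883 q7 -0.46
shift [ 0.0101  0.     -0.1789] turn -0.001
[283.21428571  14.23809524] ((0.5163393020629883, 0.3264659643173218), 0.02591540664434433) [0.51723745 0.32093048 0.09426756]
91 [[-0.0454, -0.0242, 0.1269], [0.0039, -0.0202, 0.1301], [0.0465, -0.0153, 0.1329]]
87 [[-0.0465, 0.1876, 0.1274], [-0.0028, 0.1917, 0.1303], [0.0459, 0.1975, 0.1332]]
```

View pics/f.png

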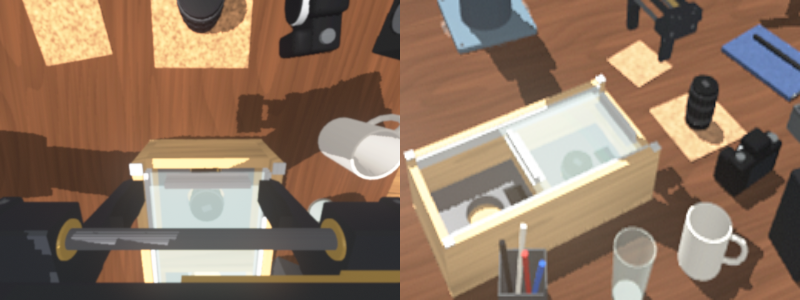

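The lens stands upright on the large mat at (702,100) in the right panel. The right door is stacked over the left one, and the gap between the pulls is 212 mm against about 210 mm at the stop. The short lens, batteries and left door are unmoved. Handing in.

```bash
python3 -c "
from rig import *
print(sign_off())"
```

```text
the job is handed in; nothing more can be done
None
```

The tall lens from the right bay is standing upright, front cap up, on the larger (160 mm) cork mat by the camera. I handed the job in at about 16.7 s of the 59 s allowed. First I pushed the right door back over the left one by its pull. Then I lifted the lens out, carried it over, lowered it until it touched the mat, and released it.

**What the last checks showed:**
- **Door:** the right door is about 175 mm open, roughly 2 mm short of its stop. I left that gap so it would not push the left door.
- **Left door:** its pull read 191.7 mm, within 0.5 mm of where it started.
- **Touchdown:** the lens met the mat at the height I expected. The wrist force rose to about 15 N before I eased off, and it read about 0 N after release.
- **Other things:** I saw nothing else moved in the last picture. It did not show the whole desk, so the mouse, for one, was not in that last check.

**One reading disagreed:** the last wrist picture put the lens about 11 mm nearer the chest than the gripper pose at release (y 0.326 m instead of 0.338 m). The lens was cut off at that picture's edge, so I trusted the gripper pose. Either position is well inside the mat.

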